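# Right the drip cup and hold the handpiece level over it

### The job

The handpiece has been oiled and has to drip off: stand the toppled clear measuring cup upright on the worktop, mouth up, and let go of it. Then draw the handpiece out of its leaning stand, turn it level and hold it there, still, with its thin nose tip straight above the open mouth of the cup and the whole handpiece at least 15 cm above the worktop. Finish while still holding it in the gripper, touching neither cup nor stand, and leave the other things on the worktop where they are.

Things in the scene. Friction and masses are not known exactly. Their poses are not given: they have to be found in the camera images.
- cup: clear measuring cup, about 30 g, 57 mm tall, hollow; outside diameter 38 mm at the foot, 51 mm at the rim. Origin at the centre of its foot's underside, z axis from foot to mouth. At the start it lies on its side on the worktop (z axis level, mouth end 7 degrees up), mouth facing the robot (-x) within 0.7 rad
- cup_rim (a point): centre of the cup's mouth, 57 mm from the origin along the cup's z axis; opening about 48 mm across
- handpiece: white and dark handpiece, 164 mm long, 22 mm thick, 0.13 kg. Its long axis is its own y axis, at x=0, z=11.5 mm; -y points to the thin nose with the bit, +y to the blunt tail. From y=-51 to +82 mm it is 20 mm wide in x, 21 mm in z and can be gripped; beyond, the nose is thin. Origin at mid-length, on its flat side (z=0). Starts tail-down in the stand, x axis level
- handpiece_grip (a point): point on the handpiece's long axis at y=0, some 35 mm outside the socket at the start; a good place to grip (20 mm across the x axis), about 15 mm from the centre of mass
- nose_tip (a point): tip of the thin nose, on the long axis at y=-82 mm
- handpiece_tail (a point): blunt tail end, on the long axis at y=+82 mm
- stand: handpiece stand, fixed to the worktop: grey foot 100x76x12 mm with an aluminium square sleeve 39 mm outside. The sleeve leans 35 degrees from upright towards the stand's own +x. Origin at the centre of the foot's underside. Beside the work, at y above 0.42, a fixed glove box stands on the worktop near the robot
- socket_mouth (a point): centre of the socket's mouth, 70 mm above the worktop; the socket is 24.5 mm square and 47 mm deep, so the handpiece has about 2 mm play on each side and draws out freely along the line from socket_floor to socket_mouth
- socket_floor (a point): centre of the socket's floor
- model_lower: tan plaster dental model 61x72x31 mm, bystander, leave alone
- paste_bar_blue: blue polishing paste bar in a paper sleeve 31x82x23 mm, bystander, leave alone
- spare_mop: round white polishing mop 60x59x16 mm, bystander, leave alone
- model_blue: pale blue plaster dental model 62x72x31 mm, bystander, leave alone
- wheel_box: blue box 51x90x38 mm, bystander, leave alone
Mind the look-alikes: they are no part of the job. There is more than one size of the handpiece; the one meant has the size given above.

How it is judged:
On the way, in this order (a step that is already met when the one before it is completed fails the run):
1. the cup stands upright on the worktop, let go (angle between cup's own z axis and vertical below 0.12 rad and height (world z) of cup between -0.004 and 0.006 m and contact force between cup and the fingers below 0.05 N and linear speed of cup below 0.02 m/s), for 0.3 s.
2. the handpiece is drawn clear of the stand, in the gripper (distance between handpiece_tail and socket_floor above 0.06 m and contact force between handpiece and stand below 0.05 N and contact force between handpiece and the fingers above 1 N), for 0.2 s.
At the end, for the whole second after the job is handed in: Cup upright on the worktop within 7 degrees, untouched; handpiece carried by the fingers alone, still, level within 11 degrees, both ends over 15 cm above the worktop, nose tip within 24 mm sideways of the centre of the cup's mouth; stand not touched (angle between cup's own z axis and vertical below 0.12 rad and height (world z) of cup between -0.004 and 0.006 m and contact force between each of cup, stand and the arm below 0.05 N and contact force between each of cup, stand and the fingers below 0.05 N and contact force between cup and handpiece below 0.05 N and angle between handpiece's own y axis and vertical between 1.37 and 1.77 rad and horizontal distance between nose_tip and cup_rim below 0.024 m and height (world z) of each of nose_tip, handpiece_tail above 0.15 m and contact force between handpiece and the fingers above 1 N and contact force between handpiece and stand below 0.05 N and linear speed of handpiece below 0.03 m/s and angular speed of handpiece below 0.2 rad/s); the arm keeps its last pose, push and grip.
It fails at once if the model lower is shifted more than 3 cm (distance of model_lower from where it was at the start of the episode above 0.03 m).
It fails at once if the paste bar blue is shifted more than 3 cm (distance of paste_bar_blue from where it was at the start of the episode above 0.03 m).
It fails at once if the spare mop is shifted more than 3 cm (distance of spare_mop from where it was at the start of the episode above 0.03 m).
It fails at once if the model blue is shifted more than 3 cm (distance of model_blue from where it was at the start of the episode above 0.03 m).
It fails at once if the wheel box is shifted more than 3 cm (distance of wheel_box from where it was at the start of the episode above 0.03 m).
It also fails if it takes over 64 s, if anything falls off the work surface, if the arm or the gripper's body presses on something with over 40 N, if the wrist force passes 120 N, or if a joint passes its speed limit or range.

### The arm

A 7-joint arm with a two-finger parallel gripper is mounted at the origin on a cart in front of the work surface, level with it; the furniture and walls round the work are solid. World frame = base frame: x ahead of the robot, y to its left, z up, the work surface at z = 0. Lengths are in m, angles in rad, forces in N, time in s.
With the tool pointing down it reaches from about 0.425 to 0.875 m from the base axis. Payload 4.7 kg.
Tool frame: the origin (TCP) lies at the very end of the fingers, on their centre line; the grasp point (between the pads) lies 19 mm behind it; z points along the fingers, y is the line along which they close (so a half turn about z gives the same grasp; the last joint's range is limited). The gripper opens to 85 mm and grips with 20 to 120 N. Pads are 22 mm wide; open, the fingers measure 114 mm over their backs; the gripper's body (76 mm by 85 mm) begins 54 mm behind the grasp point. The pads swing forward as they close: fully open they stand 13 mm farther back than shut.
Start: joints at [-1.335, 0.321, -0.07, 1.45, 0.023, 1.371, -0.057], TCP at [0.143, 0.634, 0.231] pointing down, gripper open.
Joint ranges: [-2.86, 2.86], [-0.3, 2.09], [-1.38, 1.24], [0.06, 2.45], [-1.56, 4.7], [0.09, 2.05], [-2.69, 2.69]. Speed limits (rad/s): [2.57, 2.57, 3.14, 3.14, 3.14, 3.14, 3.14].

### API

Orientations are given as a unit quaternion [w, x, y, z].
In Python, from plant import manip gives the robot as it stands.
- The arm moves only by the shell command python3 -m jog 'ROWS' [OPENING] [FORCE]. ROWS is a JSON object of lists of equal length, an entry for each row: "travel": the shift along the tool's x, y, z normalised to -1 to 1, where 1 is 30 mm, a list of three; "rotation": the turn, a rotation vector about the tool's x, y, z normalised to -1 to 1, where 1 is 0.12 rad, a list of three. In form: {"travel": [[dx, dy, dz], ...], "rotation": [[wx, wy, wz], ...]}. A call has 1 to 20 rows; each row shifts and turns the commanded pose from where the row before left it, along the tool's axes as they then stand; what a row does not reach is not made up. A row lasts 1/8 s, in which the tool goes at most 62.5 mm and 10.7 degrees, less where a joint would pass 70% of its speed; a pose out of reach is approached as far as the arm can. A call with a number of a shift or a turn outside -1 to 1 is refused whole. A call with a gripper value outside its range is refused whole. OPENING is the closure, from 0 (fully open) to 1 (shut), set as the call begins (- or left out, the last holds). The fingers move at their own pace and stop on an object; FORCE is the grip in N (left out, the last holds). Time passes only in rows, so rows that do not move let the fingers close. It gives the time, the measured TCP pose, the force, the opening and the grip force at its end, in the units of the state.
- manip.read_state(): the state, without advancing time (a new reading comes with each control period).
- manip.get_image(name): name is "side" or "top"; returns a dict with "color" (480x640x3 uint8, red, green, blue), "depth" (480x640 float32, m along the optical axis (not along the pixel's ray), 0 where there is no reading), "fx", "fy", "cx", "cy" (pixels), "rvec" (rotation vector, rad) and "tvec" (3), from world to camera coordinates, as OpenCV has them. Camera axes: x right, y down, z forward; pixel columns grow to the right and rows downward; lengths in m; the calibration is good to about 2 mm. A picture is of the moment at which its call begins.
- manip.sign_off(): hands the job in; it is judged then, once.
The state is a dict: "clock": time; "qpos": joint angles; "joint_vel": joint speeds; "effort": joint torques, N m; "ee_pos": TCP position; "ee_rot": TCP orientation; "wrist_force": force on the tool from outside, world axes, zero at the start; "torque": the same for the moment, N m; "opening": opening from 0.0 (shut) to 1.0 (fully open); "grasp_force": force on a finger pad.
Only numpy, scipy, OpenCV 4.12 (cv2) and the standard library are available. Lean on these libraries where they do the work, as an engineer would, in place of code of your own. Each camera call takes 0.05 s, during which the arm holds its last target. There are 200 camera calls.

## Working session

There is one attempt and no reset: what is moved stays moved. The work goes in short steps, Python scripts to look and compute and a shell command to move; the robot and the scene stay as the last step left them, time stands still between calls to the robot, and variables do not carry over. Pictures are saved under pics/ and viewed, at most 10 in all, crops included, and the job is handed in when it is done.

```bash
mkdir -p pics; ls; cat > h.py <<'E'
import numpy as np, cv2
from plant import manip
from scipy.spatial.transform import Rotation as R
def get(n):
    im=manip.get_image(n); im['R']=cv2.Rodrigues(np.array(im['rvec'],float))[0]; im['t']=np.array(im['tvec'],float).ravel(); return im
def pts(im):
    v,u=np.mgrid[0:480,0:640]; d=im['depth']
    c=np.stack([(u-im['cx'])/im['fx']*d,(v-im['cy'])/im['fy']*d,d],-1)
    return (c-im['t'])@im['R']
def ray(im,u,v,z):
    o=-im['R'].T@im['t']; r=im['R'].T@np.array([(u-im['cx'])/im['fx'],(v-im['cy'])/im['fy'],1]); return o+r*(z-o[2])/r[2]
def proj(im,p):
    c=im['R']@np.array(p,float)+im['t']; return im['fx']*c[0]/c[2]+im['cx'],im['fy']*c[1]/c[2]+im['cy']
E
python3 - <<'E'
from h import *
import pickle
for n in('top','side'):
    im=get(n); pickle.dump(im,open(n+'.pkl','wb')); cv2.imwrite(f'pics/{n}0.png',im['color'][...,::-1]); print(n,-im['R'].T@im['t'],im['R'][2],im['fx'])
s=manip.read_state(); print(s)
E
```

```text
pics
top [ 0.27409082 -0.06590422  1.64708022] [ 0.17151515  0.00748085 -0.98515308] 507.4943306633896
side [ 0.59413005 -1.11523683  0.79872149] [-0.03705683  0.84097391 -0.53980521] 528.7627556948289
{'clock': 0.1, 'qpos': array([-1.33490466,  0.3217711 , -0.07008017,  1.45154753,  0.02257186,
        1.37080807, -0.05690921]), 'joint_vel': array([-0.0006474 , -0.00288419,  0.00052945, -0.00433953,  0.00182316,
        0.00217641, -0.00069129]), 'effort': array([-2.38088069e-04, -4.94884121e+01, -3.84268295e-01, -3.15205729e+01,
        1.29110279e-02,  7.51500658e-03,  5.06917942e-06]), 'ee_pos': array([0.14291917, 0.63359842, 0.23032114]), 'ee_rot': array([-6.32641270e-05,  1.10664367e-01,  9.93857452e-01, -8.71498527e-04]), 'wrist_force': array([-0.43703997,  0.13491257, -0.72515045]), 'torque': array([-0.01839872,  0.07975581, -0.02402696]), 'grasp_force': 0.0, 'opening': 1.002557807659877}
```

View pics/top0.png

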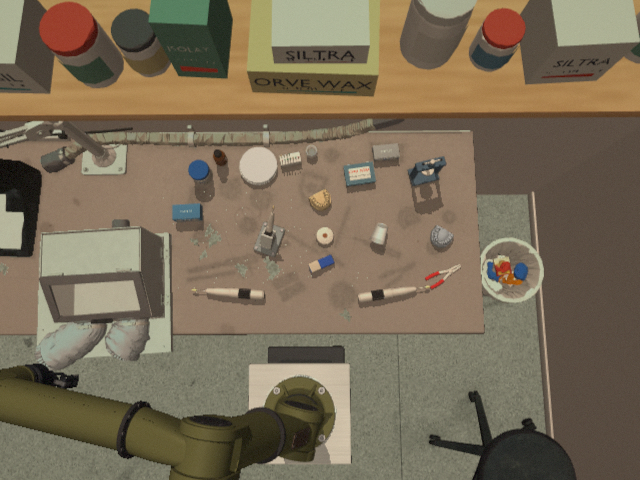

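View pics/side0.png

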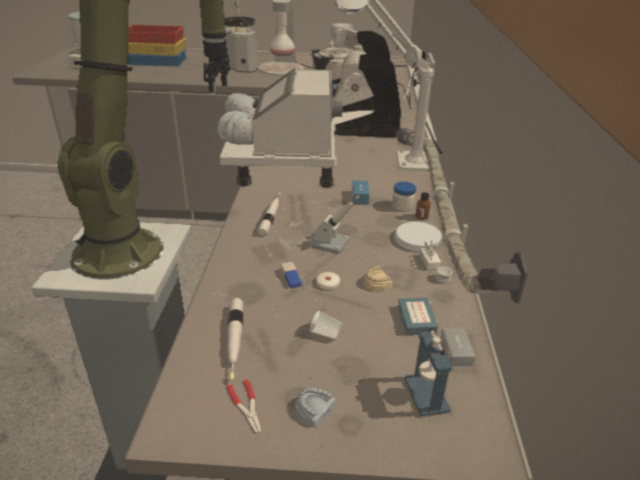

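Candidates, in top-image pixels:
- **Handpieces:** one leaning in the stand (268,235). Two larger ones lie flat at (235,294) and (390,295).
- **Cups:** the clear toppled cup is at (379,234). Others that could be confused with it are the small grey pot (311,152) and the mop (325,236).

I choose the leaning handpiece and the toppled cup, and will check both in one crop.

```bash
python3 - <<'E'
from h import *
import pickle
T=pickle.load(open('top.pkl','rb'));S=pickle.load(open('side.pkl','rb'))
c=lambda im,u,v,w,h,k:cv2.resize(im['color'][v:v+h,u:u+w,::-1],None,fx=k,fy=k,interpolation=cv2.INTER_CUBIC)
a=np.hstack([c(T,240,200,60,60,5),c(T,350,205,60,60,5)])
b=np.hstack([c(S,300,195,60,60,5),c(S,295,295,60,60,5)])
cv2.imwrite('pics/crop.png',np.vstack([a,b]))
E
```

```text
(no output)
```

View pics/crop.png

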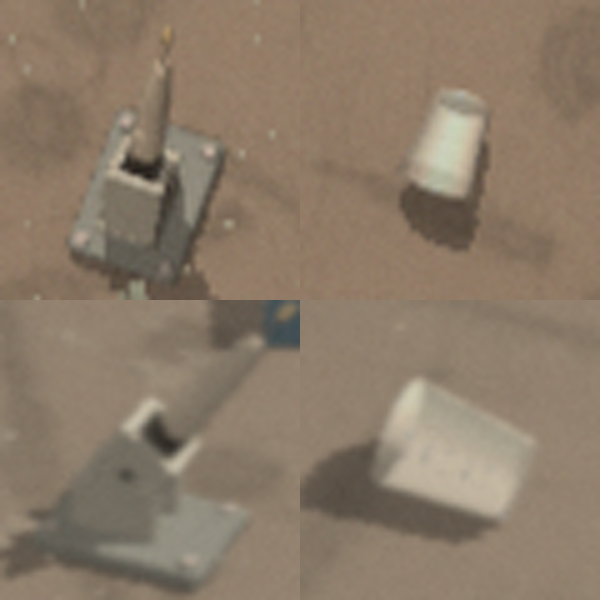

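The crop shows the leaning handpiece with its nose at top (273,206) and the stand foot around (268,240). The cup lies with its foot away at top (382,225) and its mouth towards the robot at (378,242). Now I'll measure both.

```bash
python3 - <<'E'
from h import *
import pickle
T=pickle.load(open('top.pkl','rb'));S=pickle.load(open('side.pkl','rb'))
np.set_printoptions(precision=4,suppress=True)
cs=[(265.4,222.4),(285,230),(275.6,256),(254,249)]
C=np.array([ray(T,u,v,.012) for u,v in cs]); print('foot',C[:,:2].tolist(),C.mean(0), np.linalg.norm(np.diff(C,axis=0),axis=1))
P={'T':pts(T),'S':pts(S)}
for k,box in (('T',(240,300,200,262)),('S',(295,365,190,255))):
    u0,u1,v0,v1=box; p=P[k][v0:v1,u0:u1].reshape(-1,3)
    c=C.mean(0)
    q=p[(p[:,2]>.085)&(np.hypot(*(p[:,:2]-c[:2]).T)<.16)]
    m=q.mean(0); a=np.linalg.svd(q-m)[2][0]; a*=np.sign(a[2]); t=(q-m)@a
    print(k,'hand',len(q),m,a,'ext',m+a*t.min(),m+a*t.max(),'tilt',np.degrees(np.arccos(a[2])),'az',np.degrees(np.arctan2(a[1],a[0])))
for k,box in (('T',(355,405,212,255)),('S',(300,350,305,345))):
    u0,u1,v0,v1=box; p=P[k][v0:v1,u0:u1].reshape(-1,3)
    q=p[(p[:,2]>.012)&(p[:,2]<.1)]
    m=np.median(q,0); a=np.linalg.svd((q-q.mean(0))[:,:2])[2][0]; a*=np.sign(a[0]);n=np.array([-a[1],a[0]]); t=(q-m)[:,:2]@a; s=(q-m)[:,:2]@n
    print(k,'cup',len(q),m,a,'az',np.degrees(np.arctan2(a[1],a[0])),t.min(),t.max(),s.min(),s.max(),q[:,2].max())
print('table z',np.median(P['T'][255:270,370:390,2]))
for u,v in((382.6,224.6),(378,242)): print(ray(T,u,v,.025))
E
```

```text
foot [[0.6013377767875843, 0.11043467591560864], [0.5755631805149244, 0.04581843433643466], [0.48984630739114055, 0.07585934300208257], [0.5132058184497693, 0.14649060398941988]] [0.545  0.0947 0.012 ] [0.0696 0.0908 0.0744]
T hand 107 [0.5848 0.0841 0.1165] [ 0.6119 -0.2108  0.7623] ext [0.5534 0.0949 0.0774] [0.6239 0.0706 0.1653] tilt 40.329103418304825 az -19.009716901768073
S hand 163 [0.5904 0.0764 0.1153] [ 0.582  -0.1377  0.8014] ext [0.5669 0.0819 0.0829] [0.626  0.068  0.1642] tilt 36.732130904464874 az -13.312348405479009
T cup 221 [ 0.5629 -0.2622  0.0387] [ 0.9589 -0.2836] az -16.47651852384508 -0.06351721974700772 0.053798538116299324 -0.022428507582593637 0.0322508803796929 0.05727449402377507
S cup 569 [ 0.5621 -0.2757  0.0355] [ 0.9838 -0.1793] az -10.326693445041165 -0.0320844285643114 0.03190283614255857 -0.012744197742425644 0.03415272380621846 0.051871083601192074
table z -0.0002571845856675038
[ 0.5892 -0.2725  0.025 ]
[ 0.532  -0.2561  0.025 ]
```

```bash
python3 - <<'E'
from h import *
import pickle
T=pickle.load(open('top.pkl','rb'))
np.set_printoptions(precision=3,suppress=True)
p=pts(T)
q=p[225:362,35:172].reshape(-1,3); q=q[(q[:,2]>.05)&(q[:,2]<.8)]
for z in(.05,.15,.25,.32,.38):
    s=q[q[:,2]>z]; print(z,len(s),s.min(0) if len(s) else '',s.max(0) if len(s) else '')
# gripper / arm heights along line
for n,b in dict(lamp=(0,130,110,175),mopstand=(400,450,150,190)).items():
    u0,u1,v0,v1=b; s=p[v0:v1,u0:u1].reshape(-1,3); s=s[s[:,2]>.08]; print(n,s.min(0),s.max(0))
print(R.from_quat(np.roll(manip.read_state()['ee_rot'],-1)).as_matrix())
E
```

```text
0.05 17113 [0.171 0.374 0.083] [0.558 0.793 0.322]
0.15 14238 [0.171 0.399 0.15 ] [0.551 0.744 0.322]
0.25 8286 [0.302 0.402 0.25 ] [0.548 0.686 0.322]
0.32 10 [0.399 0.448 0.32 ] [0.417 0.64  0.322]
0.38 0  
lamp [ 0.274 -0.066  0.08 ] [0.926 0.973 1.647]
mopstand [ 0.274 -0.464  0.08 ] [ 0.789 -0.066  1.647]
[[-0.976  0.22  -0.   ]
 [ 0.22   0.976 -0.002]
 [-0.    -0.002 -1.   ]]
```

```bash
python3 -m jog '{"travel":[[0,0,-1],[0,0,-1],[0,0,-1],[0,0,-1],[0,0,-1],[0,0,-1],[0,0,-1],[0,0,-1],[0,0,0]],"rotation":[[0,0,0],[0,0,0],[0,0,0],[0,0,0],[0,0,0],[0,0,0],[0,0,0],[0,0,0],[0,0,0]]}' 0 40
python3 -m jog '{"travel":[[-0.72,-1,0],[-0.72,-1,0],[-0.72,-1,0],[-0.72,-1,0],[-0.72,-1,0],[-0.72,-1,0],[-0.72,-1,0],[-0.72,-1,0],[-0.72,-1,0],[-0.72,-1,0],[-0.72,-1,0],[-0.72,-1,0]],"rotation":[[0,0,0],[0,0,0],[0,0,0],[0,0,0],[0,0,0],[0,0,0],[0,0,0],[0,0,0],[0,0,0],[0,0,0],[0,0,0],[0,0,0]]}'
```

```text
clock: 1.23
ee_pos: [0.1431, 0.6346, 0.4735]
ee_rot: [0.0, 0.111, 0.994, 0.002]
wrist_force: [0.2, -0.6, 0.2]
opening: 1.002
grasp_force: 0.0
clock: 2.72
ee_pos: [0.3168, 0.2245, 0.4698]
ee_rot: [-0.001, 0.111, 0.994, -0.001]
wrist_force: [0.6, 0.5, 1.1]
opening: 1.0
grasp_force: 0.0
```

```bash
python3 -m jog '{"travel":[[-0.72,-1,0],[-0.72,-1,0],[-0.72,-1,0],[-0.72,-1,0],[-0.72,-1,0],[-0.72,-1,0],[-0.72,-1,0],[-0.72,-1,0],[-0.72,-1,0],[-0.72,-1,0],[-0.72,-1,0],[0,0,1],[0,0,1],[0,0,1],[0,0,1],[0,0,1],[0,0,1]],"rotation":[[0,0,0],[0,0,0],[0,0,0],[0,0,0],[0,0,0],[0,0,0],[0,0,0],[0,0,0],[0,0,0],[0,0,0],[0,0,0],[0,0,0],[0,0,0],[0,0,0],[0,0,0],[0,0,0],[0,0,0]]}'
cat >> h.py <<'E'
def goal(az,tilt):
    "tool z in vertical plane at azimuth az, tilt deg forward of straight down; tool y level"
    a,t=np.radians([az,tilt]); h=np.array([np.cos(a),np.sin(a),0]); z=h*np.sin(t)-np.array([0,0,1])*np.cos(t)
    y=np.array([-np.sin(a),np.cos(a),0]); return np.stack([np.cross(y,z),y,z],1)
def plan(pos,G):
    "rotation units in present tool axes, then travel units in goal axes"
    s=manip.read_state(); M=R.from_quat(np.roll(s['ee_rot'],-1)).as_matrix()
    r=R.from_matrix(M.T@G).as_rotvec()/.12; d=(np.array(pos)-s['ee_pos'])
    np.set_printoptions(precision=2,suppress=True)
    print('rot',r,'travel in goal axes',G.T@d/.03,'in present axes',M.T@d/.03,'q',s['qpos'])
E
python3 - <<'E'
from h import *
G=goal(-16,32); c=np.array([.561,-.265,.022])
tcp=c+G[:,2]*.021
print(tcp); plan(tcp-G[:,2]*.1,G)
s=manip.read_state();print(s['ee_pos'],s['clock'])
# one fresh top look for the cup with a colour mask against the worktop
E
```

```text
clock: 4.85
ee_pos: [0.4749, -0.148, 0.2888]
ee_rot: [-0.001, 0.111, 0.994, 0.0]
wrist_force: [0.5, 0.0, 0.1]
opening: 1.0
grasp_force: 0.0
[ 0.57169721 -0.26806738  0.00419099]
rot [ 0.14 -4.67  0.47] travel in goal axes [ 1.46 -2.96  6.94] in present axes [-2.28 -3.09  6.66] q [-0.65 -0.08  0.87  1.75  0.06  1.44  1.55]
[ 0.47 -0.15  0.29] 4.85
```

```bash
python3 -m jog '{"travel":[[0,0,0],[0,0,0],[0,0,0],[0,0,0],[0,0,0],[0,0,0],[0.37,-0.74,0.75],[0.37,-0.74,0.75],[0.37,-0.74,0.75],[0.37,-0.74,0.75],[0,0,0.5],[0,0,0.5],[0,0,0]],"rotation":[[0,0,0.47],[0,-0.93,0],[0,-0.93,0],[0,-0.93,0],[0,-0.93,0],[0,-0.93,0],[0,0,0],[0,0,0],[0,0,0],[0,0,0],[0,0,0],[0,0,0],[0,0,0]]}'
python3 - <<'E'
from h import *
im=get('side'); cv2.imwrite('pics/s1.png',im['color'][100:460,160:560,::-1].repeat(1,0))
G=goal(-16,32); c=np.array([.561,-.265,.027]); tcp=c+G[:,2]*.021
print(tcp); plan(tcp,G)
E
```

```text
clock: 6.48
ee_pos: [0.4577, -0.229, 0.172]
ee_rot: [0.177, 0.133, 0.975, -0.014]
wrist_force: [0.1, 0.6, 0.3]
opening: 1.0
grasp_force: 0.0
[ 0.57169721 -0.26806738  0.00919099]
rot [ 0.19 -1.67  0.01] travel in goal axes [-0.5  -0.2   6.75] in present axes [-1.83 -0.35  6.51] q [ 0.16 -0.2   0.29  2.16 -0.03  0.83  1.77]
```

View pics/s1.png

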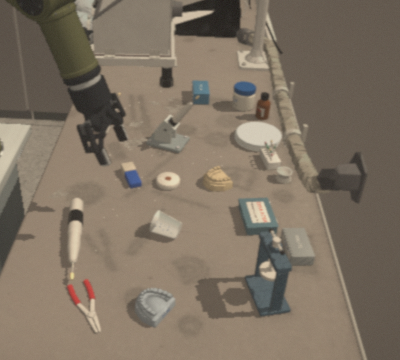

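The gripper is above and robot-side of the cup (cup at crop (167,224)), with a clear approach.

```bash
python3 -m jog '{"travel":[[-0.6,-0.1,0.8],[-0.5,-0.1,0.8],[-0.4,-0.1,0.8],[0,0,0.5],[0,0,0]],"rotation":[[0.1,-0.4,0],[0.1,-0.6,0],[0,-0.7,0],[0,0,0],[0,0,0]]}'
python3 - <<'E'
from h import *
G=goal(-16,32); c=np.array([.561,-.265,.027]); tcp=c+G[:,2]*.021
plan(tcp,G)
E
```

```text
clock: 7.15
ee_pos: [0.531, -0.2591, 0.1123]
ee_rot: [0.275, 0.133, 0.952, -0.04]
wrist_force: [0.5, -0.1, 0.3]
opening: 1.001
grasp_force: 0.0
rot [-0.01  0.03  0.02] travel in goal axes [0.65 0.09 3.65] in present axes [0.66 0.09 3.65] q [ 0.12 -0.04  0.35  2.24 -0.22  0.4   1.94]
```

```bash
python3 -m jog '{"travel":[[0.65,0.1,0],[0,0,0.6],[0,0,0.6],[0,0,0.6],[0,0,0.6],[0,0,0.6],[0,0,0.4],[0,0,0]],"rotation":[[0,0,0],[0,0,0],[0,0,0],[0,0,0],[0,0,0],[0,0,0],[0,0,0],[0,0,0]]}'
python3 - <<'E'
from h import *
im=get('side'); cv2.imwrite('pics/s2.png',cv2.resize(im['color'][250:400,230:430,::-1],None,fx=3,fy=3))
G=goal(-16,32); c=np.array([.561,-.265,.027]); tcp=c+G[:,2]*.021
plan(tcp,G)
E
```

```text
clock: 8.15
ee_pos: [0.5688, -0.2673, 0.0165]
ee_rot: [0.275, 0.133, 0.951, -0.039]
wrist_force: [0.5, 0.4, 0.1]
opening: 1.001
grasp_force: 0.0
rot [-0.01  0.05  0.01] travel in goal axes [0.05 0.01 0.27] in present axes [0.05 0.01 0.27] q [ 0.22  0.22  0.24  2.21 -0.72  0.21  2.41]
```

View pics/s2.png

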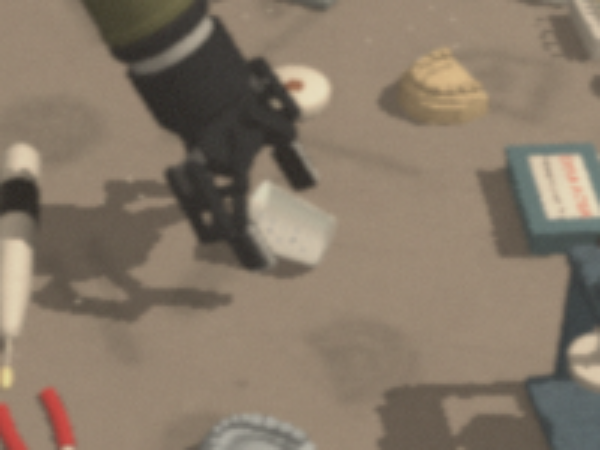

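```bash
python3 -m jog '{"travel":[[-0.22,0,0.2],[0,0,0]],"rotation":[[0,0,0],[0,0,0]]}'
python3 -m jog '{"travel":[[0,0,0],[0,0,0],[0,0,0],[0,0,0],[0,0,0],[0,0,0],[0,0,0],[0,0,0]],"rotation":[[0,0,0],[0,0,0],[0,0,0],[0,0,0],[0,0,0],[0,0,0],[0,0,0],[0,0,0]]}' 1 25
python3 -m jog '{"travel":[[0.2,0,-0.3],[0.2,0,-0.3],[0.25,0,-0.4],[0.25,0,-0.4],[0,0,0]],"rotation":[[0,0,0],[0,0,0],[0,0,0],[0,0,0],[0,0,0]]}'
python3 - <<'E'
from h import *
im=get('side'); cv2.imwrite('pics/s3.png',cv2.resize(im['color'][230:380,230:430,::-1],None,fx=3,fy=3))
plan([.56,-.265,.06],goal(-16,-20))
E
```

```text
clock: 8.45
ee_pos: [0.5776, -0.2703, 0.0155]
ee_rot: [0.276, 0.133, 0.951, -0.04]
wrist_force: [0.2, -0.2, -0.2]
opening: 1.003
grasp_force: 0.0
clock: 9.45
ee_pos: [0.5765, -0.27, 0.0146]
ee_rot: [0.275, 0.133, 0.951, -0.04]
wrist_force: [-3.1, 2.5, 5.1]
opening: 0.515
grasp_force: 24.9
clock: 10.07
ee_pos: [0.5319, -0.2572, 0.0357]
ee_rot: [0.275, 0.134, 0.951, -0.04]
wrist_force: [0.4, 0.3, -0.6]
opening: 0.513
grasp_force: 25.2
rot [-0.02  7.61  0.  ] travel in goal axes [-0.61  0.01 -1.08] in present axes [-1.23  0.01 -0.18] q [ 0.15  0.11  0.32  2.29 -0.6   0.23  2.31]
```

View pics/s3.png

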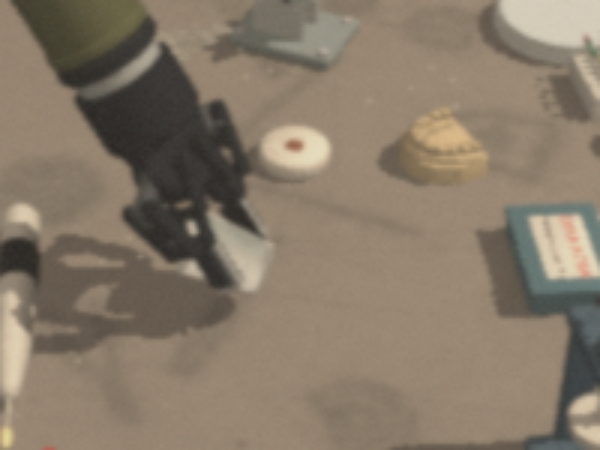

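Holding the cup, clear of the worktop. Next: lift it and turn the mouth up.

```bash
python3 -m jog '{"travel":[[-0.5,0,-0.8],[-0.5,0,-0.8],[-0.5,0,-0.8],[0,0,0],[0,0,0],[0,0,0],[0,0,0],[0,0,0],[0,0,0],[0,0,0],[0,0,0],[0,0,0]],"rotation":[[0,0,0],[0,0,0],[0,0,0],[0,0.9,0],[0,0.9,0],[0,0.9,0],[0,0.9,0],[0,0.9,0],[0,0.9,0],[0,0.9,0],[0,0.9,0],[0,0,0]]}'
python3 - <<'E'
from h import *
plan([.53,-.256,.1],goal(-16,-50))
s=manip.read_state(); print(s['ee_pos'],s['opening'],s['grasp_force'])
E
```

```text
clock: 11.62
ee_pos: [0.5338, -0.2568, 0.1178]
ee_rot: [-0.149, 0.137, 0.979, 0.02]
wrist_force: [-0.2, -0.4, -0.7]
opening: 0.511
grasp_force: 25.3
rot [-0.02  4.75  0.  ] travel in goal axes [-0.37 -0.01  0.48] in present axes [-0.06 -0.01  0.61] q [ 0.09  0.52  0.41  1.48 -0.14  1.47  1.8 ]
[ 0.53 -0.26  0.12] 0.5111542088286112 25.304610345046967
```

```bash
python3 -m jog '{"travel":[[0,0,0],[0,0,0],[0,0,0],[0,0,0],[0,0,0],[0,0,0]],"rotation":[[0,0.9,0],[0,0.9,0],[0,0.9,0],[0,0.9,0],[0,0.9,0],[0,0,0]]}'
python3 - <<'E'
from h import *
im=get('side'); cv2.imwrite('pics/s4.png',cv2.resize(im['color'][200:350,230:430,::-1],None,fx=3,fy=3))
plan([.53,-.256,.1],goal(-16,-50))
s=manip.read_state(); print(s['ee_pos'],s['opening'],s['grasp_force'])
p=pts(im)
print(proj(im,s['ee_pos']))
E
```

```text
clock: 12.38
ee_pos: [0.5305, -0.2567, 0.1162]
ee_rot: [-0.404, 0.127, 0.904, 0.056]
wrist_force: [-0.6, -0.1, -0.4]
opening: 0.511
grasp_force: 25.4
rot [-0.01  0.29 -0.01] travel in goal axes [-0.45  0.02  0.41] in present axes [-0.44  0.02  0.42] q [ 0.23  0.93  0.27  1.01 -0.07  2.05  1.78]
[ 0.53 -0.26  0.12] 0.5056310805703608 25.4039116948843
(np.float64(311.1183300004999), np.float64(287.63947730426423))
```

View pics/s4.png

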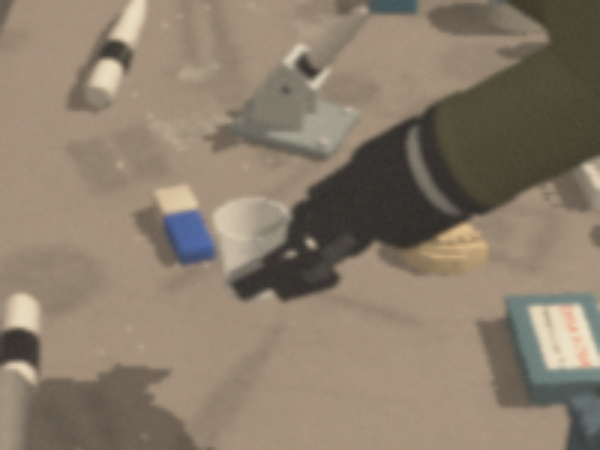

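```bash
python3 -m jog '{"travel":[[0.34,0,0.37],[0.34,0,0.37],[-0.37,0,0.33],[-0.37,0,0.33],[-0.37,0,0.33],[-0.37,0,0.33],[0,0,0]],"rotation":[[0,0,0],[0,0,0],[0,0,0],[0,0,0],[0,0,0],[0,0,0],[0,0,0]]}'
python3 - <<'E'
from h import *
im=get('side'); 
plan([.53,-.256,.1],goal(-16,-50))
s=manip.read_state(); print(s['ee_pos'],s['opening'],s['grasp_force'])
u,v=map(int,proj(im,s['ee_pos'])); print(u,v)
cv2.imwrite('pics/s5.png',cv2.resize(im['color'][v-50:v+50,u-60:u+60,::-1],None,fx=5,fy=5,interpolation=cv2.INTER_CUBIC))
E
```

```text
clock: 13.3
ee_pos: [0.5014, -0.2483, 0.058]
ee_rot: [-0.405, 0.127, 0.904, 0.056]
wrist_force: [0.9, 0.9, 0.1]
opening: 0.505
grasp_force: 25.4
rot [-0.02  0.27 -0.01] travel in goal axes [ 0.42  0.02 -1.62] in present axes [ 0.37  0.02 -1.64] q [ 0.22  0.92  0.27  1.15 -0.07  1.92  1.77]
[ 0.5  -0.25  0.06] 0.5068143354487463 25.401767359580845
297 306
```

View pics/s5.png

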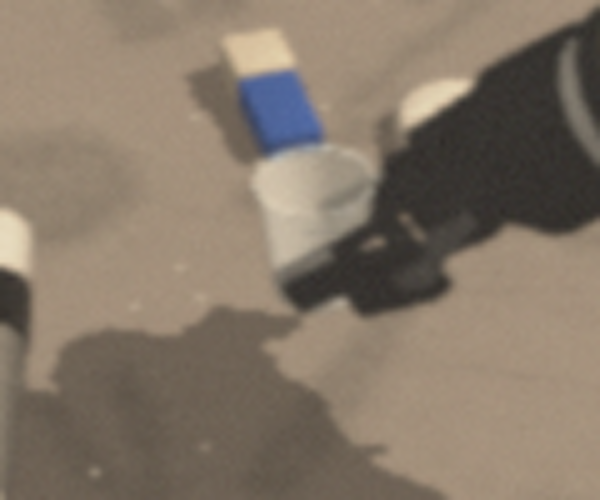

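```bash
Z='[[0,0,0],[0,0,0],[0,0,0],[0,0,0]]'; python3 -m jog '{"travel":[[-0.3,0,0.27],[-0.3,0,0.27],[-0.22,0,0.2],[0,0,0]],"rotation":[[0,0.27,0],[0,0,0],[0,0,0],[0,0,0]]}'
python3 -m jog '{"travel":[[-0.1,0,0.09],[-0.1,0,0.09],[0,0,0]],"rotation":[[0,0,0],[0,0,0],[0,0,0]]}'
python3 -m jog '{"travel":[[-0.1,0,0.09],[0,0,0]],"rotation":[[0,0,0],[0,0,0]]}'
```

```text
clock: 13.85
ee_pos: [0.501, -0.2484, 0.0263]
ee_rot: [-0.418, 0.127, 0.898, 0.057]
wrist_force: [-0.2, 0.2, 0.7]
opening: 0.512
grasp_force: 25.4
clock: 14.22
ee_pos: [0.5011, -0.2484, 0.0185]
ee_rot: [-0.418, 0.127, 0.898, 0.057]
wrist_force: [0.8, 0.1, -0.4]
opening: 0.512
grasp_force: 25.4
clock: 14.48
ee_pos: [0.501, -0.2485, 0.0146]
ee_rot: [-0.418, 0.127, 0.898, 0.057]
wrist_force: [-0.9, 0.1, 0.5]
opening: 0.508
grasp_force: 25.4
```

```bash
python3 -m jog '{"travel":[[-0.07,0,0.06],[0,0,0]],"rotation":[[0,0,0],[0,0,0]]}'
python3 - <<'E'
from h import *
for n in('side','top'):
    im=get(n); p=pts(im); s=manip.read_state()
    c=np.array([.515,-.2525])
    m=(np.hypot(p[...,0]-c[0],p[...,1]-c[1])<.045)&(p[...,2]<.12)&(p[...,2]>-.01)
    g=im['color'].max(-1)>100
    q=p[m&g]; print(n,len(q),'max z',np.percentile(q[:,2],[50,90,98,100]))
    v,u=np.where(m&g); 
    if n=='side':
        cv2.imwrite('pics/s6.png',cv2.resize(im['color'][270:370,240:360,::-1],None,fx=5,fy=5,interpolation=cv2.INTER_CUBIC))
E
```

```text
clock: 14.72
ee_pos: [0.5012, -0.2486, 0.0141]
ee_rot: [-0.418, 0.127, 0.898, 0.057]
wrist_force: [0.4, 0.0, 7.7]
opening: 0.508
grasp_force: 24.9
side 770 max z [0.03163016 0.05375217 0.05780096 0.06478028]
top 212 max z [0.00286695 0.04896713 0.05784914 0.06161936]
```

View pics/s6.png

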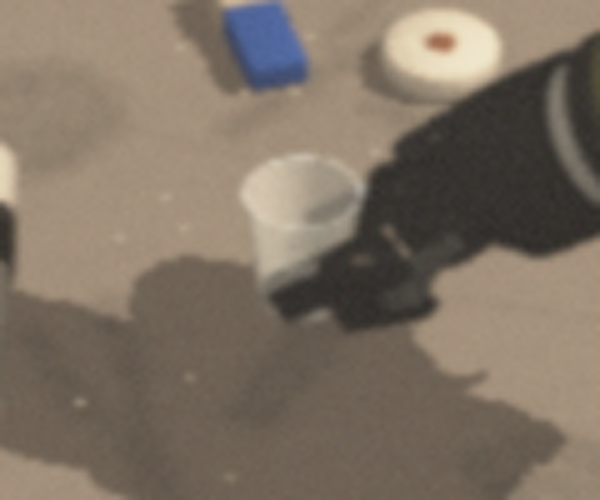

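The cup's foot is on the worktop (7.7 N upward) with its rim at about 58 mm, so I release.

```bash
python3 -m jog '{"travel":[[0,0,0],[0,0,0],[0,0,0],[0,0,0],[0,0,0],[0,0,0],[0,0,0],[0,0,0]],"rotation":[[0,0,0],[0,0,0],[0,0,0],[0,0,0],[0,0,0],[0,0,0],[0,0,0],[0,0,0]]}' 0 40
python3 -m jog '{"travel":[[0,0,-0.3],[0,0,-0.5],[0,0,-0.8],[0,0,-1],[0,0,-1],[0,0,-1],[0,0,0]],"rotation":[[0,0,0],[0,0,0],[0,0,0],[0,0,0],[0,0,0],[0,0,0],[0,0,0]]}'
python3 - <<'E'
from h import *
import pickle
for n in('side','top'):
    im=get(n); pickle.dump(im,open(n+'2.pkl','wb'))
    cv2.imwrite(f'pics/{n}7.png',im['color'][...,::-1])
    p=pts(im); c=np.array([.515,-.2525])
    m=(np.hypot(p[...,0]-c[0],p[...,1]-c[1])<.05)&(p[...,2]<.075)&(p[...,2]>.045)
    q=p[m]; print(n,len(q),q.min(0),q.max(0),q.mean(0))
S=cv2.imread('pics/side7.png');T=cv2.imread('pics/top7.png')
k=lambda a:cv2.resize(a,None,fx=4,fy=4,interpolation=cv2.INTER_CUBIC)
cv2.imwrite('pics/c7.png',np.hstack([k(S[270:370,260:360]),k(T[205:305,330:430])]))
plan([.5,.1,.2],goal(-19,35))
E
```

```text
clock: 15.82
ee_pos: [0.5011, -0.2485, 0.0119]
ee_rot: [-0.418, 0.127, 0.898, 0.057]
wrist_force: [-0.7, -0.8, -0.9]
opening: 1.003
grasp_force: 0.0
clock: 16.7
ee_pos: [0.5769, -0.2674, 0.0924]
ee_rot: [-0.381, 0.127, 0.915, 0.044]
wrist_force: [0.0, 0.3, -0.7]
opening: 1.003
grasp_force: 0.0
side 201 [ 0.48264449 -0.27913439  0.04517057] [ 0.53271181 -0.22733164  0.05799438] [ 0.5072024  -0.25150027  0.0516446 ]
top 50 [ 0.48207407 -0.27684197  0.04579558] [ 0.53152788 -0.22666312  0.06405989] [ 0.50888943 -0.25544015  0.05455434]
rot [ -0.17 -11.69   0.55] travel in goal axes [ 3.09 10.75 -6.66] in present axes [ 6.71 11.07  1.36] q [ 0.18  1.04  0.4   0.87 -0.16  2.05  1.81]
```

View pics/c7.png

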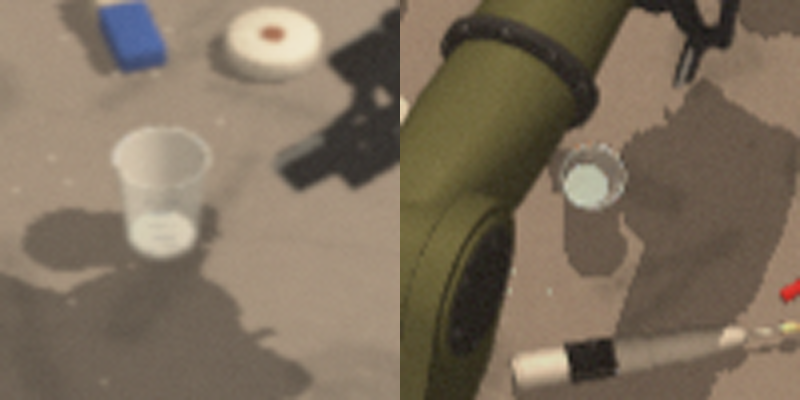

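Cup stands upright and free, with its mouth centre at about (0.508, -0.253). Now I'll find the handpiece axis by intersecting the centre-line planes of the two views.

```bash
cat > ax.py <<'E'
from h import *
import pickle
def axis(ims,zlo=.085,zhi=.15,c=(.585,.083)):
    N=[];O=[]
    for im in ims:
        p=pts(im); m=(p[...,2]>zlo)&(p[...,2]<zhi)&(np.hypot(p[...,0]-c[0],p[...,1]-c[1])<.06)
        m=m.astype(np.uint8); k,l,st,_=cv2.connectedComponentsWithStats(m); i=1+st[1:,4].argmax(); v,u=np.where(l==i)
        vx,vy,x,y=cv2.fitLine(np.stack([u,v],1).astype(np.float32),cv2.DIST_L2,0,.01,.01).ravel()
        o=-im['R'].T@im['t']; f=lambda a,b:im['R'].T@np.array([(a-im['cx'])/im['fx'],(b-im['cy'])/im['fy'],1])
        n=np.cross(f(x,y),f(x+20*vx,y+20*vy)); n/=np.linalg.norm(n); N.append(n);O.append(n@o); print(st[i],(vx,vy,x,y))
    a=np.cross(*N); a/=np.linalg.norm(a); a*=np.sign(a[2])
    P=np.linalg.solve(np.array([*N,a]),[*O,a@np.array([*c,.1])])
    return P,a
if __name__=='__main__':
    P,a=axis([pickle.load(open(n+'.pkl','rb')) for n in('top','side')])
    print('tilt',np.degrees(np.arccos(a[2])),'az',np.degrees(np.arctan2(a[1],a[0])))
    for z in(.07,.1,.165): print(P+a*(z-P[2])/a[2])
E
python3 ax.py
python3 -m jog '{"travel":[[0,0,-1],[0,0,-1],[0.5,0.8,-0.9],[0.5,0.8,-0.9],[0.5,0.8,-0.9],[0.5,0.8,-0.5],[0.5,0.8,-0.5],[0.5,0.8,-0.5],[0.5,0.8,-0.5],[0.5,0.8,-0.5],[0,0.8,0],[0,0.8,0],[0,0,0]],"rotation":[[0,0,0],[0,-0.9,0],[0,-0.9,0],[0,-0.9,0],[0,-0.9,0],[0,-0.9,0],[0,-0.9,0],[0,-0.9,0],[0,-0.9,0],[0,-0.9,0],[0,-0.9,0],[0,0,0],[0,0,0]]}'
python3 - <<'E'
from h import *
plan([.46,.12,.2],goal(-19,40))
E
```

```text
[266 211   8  21 100] (np.float32(0.17121767), np.float32(-0.98523325), np.float32(270.24), np.float32(221.65))
[334 200  22  20 152] (np.float32(0.7177544), np.float32(-0.69629633), np.float32(343.6184), np.float32(210.83553))
tilt 36.546352527016865 az -19.0729047010468
[0.5617285  0.09369339 0.07      ]
[0.58274421 0.08642718 0.1       ]
[0.62827826 0.07068371 0.165     ]
clock: 18.42
ee_pos: [0.6085, -0.0204, 0.2957]
ee_rot: [0.157, 0.127, 0.979, -0.03]
wrist_force: [0.3, -0.5, 0.3]
opening: 0.996
grasp_force: 0.0
rot [ 0.14 -3.14  0.59] travel in goal axes [ 6.8   2.81 -1.55] in present axes [6.67 3.3  1.08] q [-0.33 -0.02  0.24  1.75  0.14  1.12  1.18]
```

```bash
python3 -m jog '{"travel":[[0.9,0.3,0],[0.9,0.5,0],[0.9,0.5,0],[0.9,0.5,0.2],[0.9,0.5,0.2],[0.9,0.5,0.2],[0.9,0.5,0.2],[0,0,0]],"rotation":[[0,0,0.59],[0,-0.5,0],[0,-0.5,0],[0,-0.5,0],[0,-0.5,0],[0,-0.6,0],[0,-0.5,0],[0,0,0]]}'
python3 - <<'E'
from h import *
G=goal(-19,40); g=np.array([.581,.087,.098])
plan(g+.019*G[:,2],G); print(manip.read_state()['ee_pos'])
E
```

```text
clock: 19.42
ee_pos: [0.491, 0.1198, 0.1914]
ee_rot: [0.335, 0.155, 0.928, -0.057]
wrist_force: [1.1, 0.0, -0.3]
opening: 0.998
grasp_force: 0.0
rot [-0.01 -0.05  0.01] travel in goal axes [-0.44 -0.06  5.07] in present axes [-0.47 -0.05  5.07] q [-0.4  -0.26 -0.26  2.3   0.72  0.82  0.15]
[0.49 0.12 0.19]
```

```bash
python3 -m jog '{"travel":[[-0.2,0,0.7],[-0.24,-0.05,0.7],[0,0,0.7],[0,0,0.7],[0,0,0.7],[0,0,0.7],[0,0,0.5],[0,0,0]],"rotation":[[0,0,0],[0,0,0],[0,0,0],[0,0,0],[0,0,0],[0,0,0],[0,0,0],[0,0,0]]}'
python3 - <<'E'
from h import *
G=goal(-19,40); g=np.array([.581,.087,.098])
plan(g+.019*G[:,2],G); print(manip.read_state()['ee_pos'])
from ax import axis
im=get('side'); p=pts(im); m=(p[...,2]>.135)&(p[...,2]<.17)&(np.hypot(p[...,0]-.62,p[...,1]-.07)<.03)
print('nose pts',m.sum(),p[m].mean(0))
E
```

```text
clock: 20.42
ee_pos: [0.5883, 0.0837, 0.0941]
ee_rot: [0.335, 0.158, 0.927, -0.056]
wrist_force: [-0.9, 0.0, -0.1]
opening: 0.997
grasp_force: 0.0
rot [-0.02 -0.03 -0.05] travel in goal axes [0.12 0.02 0.36] in present axes [0.12 0.02 0.36] q [-0.3   0.06 -0.17  2.25  1.06  0.57 -0.08]
[0.59 0.08 0.09]
nose pts 25 [0.61 0.07 0.15]
```

```bash
python3 -m jog '{"travel":[[0.1,0,0.36],[0,0,0]],"rotation":[[0,0,0],[0,0,0]]}'
python3 -m jog '{"travel":[[0,0,0],[0,0,0],[0,0,0],[0,0,0],[0,0,0],[0,0,0],[0,0,0],[0,0,0],[0,0,0],[0,0,0]],"rotation":[[0,0,0],[0,0,0],[0,0,0],[0,0,0],[0,0,0],[0,0,0],[0,0,0],[0,0,0],[0,0,0],[0,0,0]]}' 1 70
python3 - <<'E'
from h import *
s=manip.read_state(); M=R.from_quat(np.roll(s['ee_rot'],-1)).as_matrix()
for t in(35,36.5):
    a=np.radians([-19.5,t]); d=np.array([np.cos(a[0])*np.sin(a[1]),np.sin(a[0])*np.sin(a[1]),np.cos(a[1])]); print(M.T@d)
print(s['torque'])
E
```

```text
clock: 20.72
ee_pos: [0.5921, 0.0845, 0.0848]
ee_rot: [0.336, 0.157, 0.927, -0.055]
wrist_force: [-0.3, 0.7, 0.3]
opening: 1.003
grasp_force: 0.0
clock: 21.98
ee_pos: [0.5921, 0.0853, 0.0849]
ee_rot: [0.336, 0.157, 0.927, -0.055]
wrist_force: [-3.7, -0.8, 4.7]
opening: 0.232
grasp_force: 70.0
[-9.65264567e-01  6.30365762e-05 -2.61274399e-01]
[-9.71772959e-01 -1.44324325e-04 -2.35917982e-01]
[ 0.01389516  0.8915734  -0.27943038]
```

```bash
python3 -m jog '{"travel":[[-0.29,0,-0.077],[-0.48,0,-0.13],[-0.48,0,-0.13]],"rotation":[[0,0,0],[0,0,0],[0,0,0]]}'
python3 -m jog '{"travel":[[-0.48,0,-0.13],[-0.48,0,-0.13],[-0.48,0,-0.13],[-0.48,0,-0.13],[0,0,0]],"rotation":[[0,0,0],[0,0,0],[0,0,0],[0,0,0],[0,0,0]]}'
```

```text
clock: 22.35
ee_pos: [0.6122, 0.0779, 0.1151]
ee_rot: [0.335, 0.157, 0.927, -0.055]
wrist_force: [-1.4, 1.7, -0.6]
opening: 0.234
grasp_force: 69.2
clock: 22.98
ee_pos: [0.646, 0.066, 0.1657]
ee_rot: [0.337, 0.157, 0.927, -0.054]
wrist_force: [-0.0, 0.9, -0.8]
opening: 0.229
grasp_force: 69.1
```

Sliding freely, so I draw it further out and then lift.

```bash
python3 -m jog '{"travel":[[-0.7,0,-0.19],[-0.7,0,-0.19],[-0.64,0,-0.77],[-0.64,0,-0.77],[-0.64,0,-0.77],[0,0,0],[0,0,0],[0,0,0]],"rotation":[[0,0,0],[0,0,0],[0,0,0],[0,0,0],[0,0,0],[0,0,0],[0,0,0],[0,0,0]]}'
python3 - <<'E'
from h import *
from ax import axis
s=manip.read_state(); M=R.from_quat(np.roll(s['ee_rot'],-1)).as_matrix(); g=s['ee_pos']-.019*M[:,2]
im=get('side'); p=pts(im); rel=(p-g)@M  # tool frame about grip
# handpiece: along -tool x (nose)
m=(np.abs(rel[...,1])<.03)&(np.abs(rel[...,2])<.05)&(rel[...,0]<-.025)&(rel[...,0]>-.1)
q=rel[m]; np.set_printoptions(precision=3,suppress=True); print(len(q),q.mean(0),q[:,0].min(),np.polyfit(q[:,0],q[:,2],1),np.polyfit(q[:,0],q[:,1],1))
print(s['ee_pos'],s['qpos'],s['clock'])
plan(g,goal(-20,-13))
E
```

```text
clock: 23.98
ee_pos: [0.6676, 0.0574, 0.2883]
ee_rot: [0.335, 0.157, 0.928, -0.055]
wrist_force: [0.9, 0.6, -1.6]
opening: 0.231
grasp_force: 69.1
86 [-0.044 -0.005 -0.009] -0.07885903391365477 [0.265 0.003] [-0.096 -0.009]
[0.668 0.057 0.288] [-0.211 -0.042 -0.127  1.913  0.586  0.786  0.578] 23.975
rot [0.05 7.66 0.12] travel in goal axes [ 0.51 -0.01 -0.37] in present axes [ 0.01 -0.   -0.63] q [-0.21 -0.04 -0.13  1.91  0.59  0.79  0.58]
```

```bash
python3 -m jog '{"travel":[[0.4,-0.3,-0.3],[0.4,-0.4,-0.2],[0.4,-0.4,0],[0.4,-0.4,0],[0.4,-0.4,0],[0.4,-0.4,0],[0.4,-0.4,0],[0.4,-0.4,0],[0.4,-0.4,0],[0.4,-0.4,0],[0.4,-0.4,0],[0,0,0]],"rotation":[[0,0.5,0],[0,0.75,0],[0,0.75,0],[0,0.75,0],[0,0.75,0],[0,0.75,0],[0,0.75,0],[0,0.75,0],[0,0.75,0],[0,0.75,0],[0,0.75,0],[0,0,0]]}'
cat > nose.py <<'E'
from h import *
np.set_printoptions(precision=4,suppress=True)
s=manip.read_state(); M=R.from_quat(np.roll(s['ee_rot'],-1)).as_matrix(); g=s['ee_pos']-.019*M[:,2]
d=M@np.array([-.966,0,-.26]); print('model nose dir',d,'elev',np.degrees(np.arcsin(d[2])),'tip',g+.082*d,'clock',s['clock'])
for n in('side','top'):
    im=get(n); p=pts(im); h=d.copy();h[2]=0;h/=np.linalg.norm(h); w=np.cross([0,0,1],h); r=p-g
    t=r@h; m=(np.abs(r@w)<.03)&(np.abs(r[...,2])<.04)&(t>.02)&(t<.1); t=t[m]; q=p[m]
    if m.sum()>10: f=np.polyfit(t,q[:,2],1); k=np.polyfit(t,(r@w)[m],1); print(n,m.sum(),'tmax',np.percentile(t,99),t.max(),'elev',np.degrees(np.arctan(f[0])),'z at g',f[1],'yaw',np.degrees(np.arctan(k[0])),'far pts',q[t>np.percentile(t,97)].mean(0))
d0=np.array([.5075,-.253]); tip=g+.082*d
plan(s['ee_pos']+np.array([*(d0-tip[:2]),.23-g[2]]),M)
E
python3 nose.py
```

```text
clock: 25.52
ee_pos: [0.5024, -0.0226, 0.2664]
ee_rot: [-0.13, 0.166, 0.977, 0.023]
wrist_force: [-0.2, 0.9, -0.9]
opening: 0.234
grasp_force: 69.0
model nose dir [ 0.9442 -0.3304 -0.0029] elev -0.168311742665533 tip [ 0.5845 -0.0514  0.2845] clock 25.525
side 154 tmax 0.07913462248272701 0.08207952252175119 elev -22.81405852850116 z at g 0.30792147910552803 yaw 3.712575631725216 far pts [ 0.581  -0.0533  0.2836]
rot [0.01 0.02 0.03] travel in goal axes [-0.31 -7.26  1.82] in present axes [-0.28 -7.26  1.81] q [-0.03  0.19  0.09  1.57 -0.09  1.64  1.3 ]
```

```bash
python3 -m jog '{"travel":[[0,-0.5,0],[0,-0.8,0.1],[0,-0.8,0.2],[-0.1,-0.8,0.2],[-0.1,-0.8,0.2],[-0.1,-0.8,0.2],[0,-0.8,0.2],[0,-0.8,0.2],[0,-0.7,0.2],[0,-0.46,0.2],[0,0,0],[0,0,0],[0,0,0],[0,0,0]],"rotation":[[0,0,0],[0,0,0],[0,0,0],[0,0,0],[0,0,0],[0,0,0],[0,0,0],[0,0,0],[0,0,0],[0,0,0],[0,0,0],[0,0,0],[0,0,0],[0,0,0]]}'
cat >> nose.py <<'E'
for n in('side','top'):
    im=get(n); p=pts(im); c=np.array([.5075,-.253])
    m=(np.hypot(p[...,0]-c[0],p[...,1]-c[1])<.04)&(p[...,2]<.075)&(p[...,2]>.045); q=p[m]
    if len(q): print(n,'rim',len(q),q.min(0),q.max(0))
    t=(p-g)@d; w=np.linalg.norm(p-g-t[...,None]*d,axis=-1); m=(w<.02)&(t>.03)&(t<.1)
    if m.sum()>5:
        q=p[m]; tt=t[m]; print(n,'nose',m.sum(),'elev',np.degrees(np.arctan(np.polyfit(tt,q[:,2],1)[0])),'tmax',tt.max(),'end',q[tt>tt.max()-.006].mean(0))
    t2=-t; m=(w<.02)&(t2>.03)&(t2<.1)
    if m.sum()>5: print(n,'tail',m.sum(),'tmax',t2[m].max(),'z',p[m][:,2].min())
E
python3 nose.py
```

```text
clock: 27.38
ee_pos: [0.4268, -0.2245, 0.2155]
ee_rot: [-0.13, 0.164, 0.978, 0.024]
wrist_force: [0.5, -0.4, -1.7]
opening: 0.232
grasp_force: 69.0
model nose dir [ 0.9456 -0.3266 -0.0017] elev -0.09477180893595397 tip [ 0.509  -0.253   0.2337] clock 27.375
side 193 tmax 0.07955833572903111 0.08025462306669047 elev -24.33829117556818 z at g 0.2591968466428631 yaw 5.306482225914519 far pts [ 0.5058 -0.2526  0.2338]
rot [ 0. -0. -0.] travel in goal axes [ 0.01 -0.01  0.13] in present axes [ 0.01 -0.01  0.13] q [ 0.2   0.18  0.25  1.69 -0.02  1.54  1.69]
side rim 203 [ 0.48 -0.28  0.05] [ 0.53 -0.22  0.06]
side nose 101 elev -3.9922670359663277 tmax 0.08075839942755751 end [ 0.5  -0.25  0.23]
side tail 235 tmax 0.08270250815367161 z 0.22299313568243698
```

```bash
python3 -c "
from plant import manip
print(manip.sign_off())"
```

```text
the job is handed in; nothing more can be done
None
```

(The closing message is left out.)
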